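# Refit the slotted nozzle of the air-jet sieve

### The arm

A 6-joint arm with a two-finger parallel gripper is mounted at the origin on a cart in front of the work surface, level with it; the furniture and walls round the work are solid. World frame = base frame: x ahead of the robot, y to its left, z up, the work surface at z = 0. Lengths are in mm, angles in degrees, forces in N, time in s.
With the tool pointing down it reaches from about 300 to 850 mm from the base axis. Payload 4.2 kg.
Tool frame: the origin (TCP) lies midway between the tips of the shut fingers; the grasp point (between the pads) lies 19 mm behind it; z points along the fingers, x is the direction in which the jaws open and shut, and the axes are right-handed (so a half turn about z gives the same grasp; the last joint's range is limited). The gripper opens to 91 mm and grips with 3 to 60 N. Pads are 32 mm wide; open, the fingers measure 118 mm over their backs; the gripper's body (76 mm by 178 mm) begins 60 mm behind the grasp point.
Start: joints at [70.818, 18.312, 89.639, -0, 72.044, -1.146], TCP at [178.038, 546.759, 213.976] pointing down, gripper open.
Joint ranges: [-177.97, 177.97], [-48.28, 115.42], [12.27, 149.76], [-77.06, 257.06], [2.81, 150.46], [-146.56, 146.56]. Speed limits (degrees/s): [147.25, 147.25, 180, 180, 180, 180].

### API

Orientations are given as [roll, pitch, yaw] about the fixed x, y, z axes, in that order (R = Rz(yaw) Ry(pitch) Rx(roll)).
In Python, from workcell import env gives the robot as it stands. The module is installed in compiled form; this text tells all that it offers.
- The arm moves only by the tool drive_tool, never from a script. Its argument "series" is a list of rows, each a list of 3 entries, a list of its own where there are three numbers: the closure, from 0 (fully open) to 1 (shut), then the shift along the tool's x, y, z in mm, then the turn, a rotation vector about the tool's x, y, z in rad. In form: [[gripper, [dx, dy, dz], [rx, ry, rz]], ...]. A call has exactly 5 rows; each row is the pose to reach, as a shift and turn from the pose commanded when the call began, along the tool's axes at that moment; what a row does not reach only later rows make up. A row lasts 1/10 s, in which the tool goes at most 50 mm and 8.59 degrees, less where a joint would pass 70% of its speed; a pose out of reach is approached as far as the arm can. A call with a gripper value outside its range is refused whole. The fingers move at their own pace and stop on an object; "squeeze" is the grip in N (left out, the last holds). Time passes only in rows, so rows that repeat a pose let the fingers close, or fill a call up. It gives the time, the measured TCP pose, the force and the opening at its end, in the units of the state.
- env.state(): the state, without advancing time (a new reading comes with each control period).
- env.grab_frame(name): name is "scene" or "side" or "wrist"; returns a dict with "image" (400x640x3 uint8, red, green, blue), "K" (3x3 intrinsics, pixels), "origin" and "orientation" of the camera in the world. Camera axes: x right, y down, z forward; pixel columns grow to the right and rows downward; lengths in mm; the calibration is good to about 2 mm. A picture is of the moment at which its call begins. There is no depth.
- env.job_done(): hands the job in, once; it reports no verdict.
The state is a dict: "time_s": time; "qpos": joint angles; "qvel": joint speeds; "effort": joint torques, N m; "ee_pos": TCP position; "ee_rot": TCP orientation; "force": force on the tool from outside, world axes, zero at the start; "torque": the same for the moment, N m; "gripper_width": finger opening in mm.
Only numpy, scipy, OpenCV 4.12 (cv2) and the standard library are available. Lean on these libraries where they do the work, as an engineer would, in place of code of your own. Each camera call takes 0.05 s, during which the arm holds its last target.

### The job

The slotted nozzle of the air-jet sieving machine has been washed and stands on the bench. Put it back on the machine's drive spindle: its bore is D-shaped, so turn it until it matches the flat on the spindle, slide it fully home onto the shoulder without forcing it, and let go. Leave the vent cap, the sample tin and the sample jar where they stand.

Things in the scene. Friction and masses are not known exactly. Their poses are not given: they have to be found in the camera images.
- nozzle_mid (a point): Slotted nozzle, bare aluminium, 0.1-0.25 kg, standing bore down. Closed-topped hub 40 mm tall, 42 mm across, with two full-height grip flats 34 mm apart facing +y and -y. Arm 14 mm wide along +x to 63 mm from the axis, 12-24 mm above the underside; stub 18 mm wide along -x to 35 mm. This point: on the hub's axis, half-way up (20 mm above the underside); z up, x along the arm.
- nozzle_bore (a point): Centre of the mouth of the nozzle's bore, on the hub's axis in its underside; axes as nozzle_mid. The bore is D-shaped, blind, 27 mm deep, 26 mm in diameter, with one flat 6 mm from the axis on the arm's side (+x).
- jet_sieve: Air-jet sieving machine, fixed to the bench: white housing 180 (x) x 190 (y) mm, a round aluminium chamber on top, rim 172 mm across and 117 mm above the bench, inside 142 mm across and 28 mm deep, the drive spindle in its middle. Origin on the bench under the spindle's axis; z up, -x towards the front panel with the display.
- spindle_end (a point): Centre of the drive spindle's upper end, level with the chamber's rim. Vertical steel shaft 24 mm in diameter, 24 mm long, with a flat 5 mm from the axis over its length and a 2 mm chamfer at the end: 1 mm of play in the bore, matching within about 5 degrees either way. Axes of the housing, not of the spindle. If the flats do not match, the nozzle's underside stops at this point.
- shoulder (a point): Centre of the shoulder, 37 mm across, from which the spindle stands 24 mm out; the nozzle is home when its underside is on it. Axes of the housing. The spindle's flat faces the front (-x), or up to 70 degrees to either side: the drive stopped where it stopped and its angle is not reported. The gearbox holds it (0.35 N m to turn), so it stays put while the nozzle is turned lightly on its end.
- test_sieve: Obstacle: round brass-coloured test sieve, 154 mm across, 51 mm high, fixed on the bench; origin at the centre of its underside.
- tin: Bystander: aluminium sample tin with lid, 59 mm across, 38 mm high; origin at the centre of its underside.
- jar: Bystander: clear screw jar with a blue cap, 66 mm across, 116 mm high; origin at the centre of its underside.
- cap: Bystander: round cream plastic vent cap, 58 mm across, 37 mm high, on the bench; origin at the centre of its underside.

How it is judged (in metres and radians):
At the end, for the whole second after the job is handed in: The nozzle sits on the spindle with its underside on the shoulder (within 2 mm), on the axis within 4 mm, upright within 0.06 rad, released and at rest (z of nozzle_bore in the frame of shoulder between -0.002 and 0.002 m and horizontal distance between nozzle_bore and shoulder below 0.004 m and angle between nozzle_mid's own z axis and vertical below 0.06 rad and linear speed of nozzle below 0.01 m/s and contact force between nozzle and the fingers below 0.1 N); the robot touches nothing.
It fails at once if the nozzle is forced onto the machine (more than 100 N) (contact force between nozzle and jet_sieve above 100 N).
It fails at once if the vent cap is disturbed (moved more than 20 mm) (distance of cap from where it was at the start of the episode above 0.02 m).
It fails at once if the sample tin is disturbed (moved more than 20 mm) (distance of tin from where it was at the start of the episode above 0.02 m).
It fails at once if the jar is disturbed (moved more than 20 mm) (distance of jar from where it was at the start of the episode above 0.02 m).
It also fails if it takes over 67 s, if anything falls off the work surface, if the arm or the gripper's body presses on something with over 40 N, if the wrist force passes 120 N, or if a joint passes its speed limit or range.

## Working session

There is one attempt and no reset: what is moved stays moved. The work goes in short steps, Python scripts to look and compute and a tool call to move; the robot and the scene stay as the last step left them, time stands still between calls to the robot, and variables do not carry over. Pictures are saved under pics/ and viewed, and the job is handed in when it is done.

Besides the shell and the picture viewer there is one more tool, called as a command line: name --argument value ..., lists and objects as JSON in quotes. drive_tool: Moves the arm, as the interface text tells. Its arguments: {"type":"object","properties":{"series":{"type":"array","items":{"type":"array"}},"squeeze":{"type":"number"}},"required":["series"]}

```bash
mkdir -p pics; cat > h.py <<'E'
import numpy as np, cv2
from workcell import env
from scipy.spatial.transform import Rotation as R
def grab(n,fn):
    f=env.grab_frame(n); cv2.imwrite('pics/'+fn,cv2.cvtColor(f['image'],cv2.COLOR_RGB2BGR)); np.savez('pics/'+fn[:-4],**{k:np.array(v) for k,v in f.items()}); return f
def rot(o):
    o=np.array(o)
    return o if o.shape==(3,3) else R.from_euler('xyz',o,degrees=True).as_matrix()
def ray(f,px,z):
    d=rot(f['orientation'])@(np.linalg.inv(f['K'])@np.array([px[0],px[1],1.]))
    o=np.array(f['origin']); return o+d*(z-o[2])/d[2]
def proj(f,p):
    c=rot(f['orientation']).T@(np.array(p,float)-np.array(f['origin'])); q=np.array(f['K'])@c; return q[:2]/q[2]
E
python3 - <<'E'
from h import *
for n in ['scene','side','wrist']:
    f=grab(n,n+'0.png'); print(n,f['origin'],f['orientation'],f['K'])
print(env.state())
E
```

```text
scene [-226.51682027 -629.17408476  662.71793919] [-118.94081498   -0.73981462  -44.66958304] [[368.70649052   0.         317.50463915]
 [  0.         368.70649052 200.44682922]
 [  0.           0.           1.        ]]
side [ 202.62561777 -964.47796959  829.1072209 ] [-124.0528582    -0.85595965  -16.23761598] [[381.83316825   0.         326.12819445]
 [  0.         381.83316825 194.40299534]
 [  0.           0.           1.        ]]
wrist [109.0652613  568.5622177  382.91529568] [1.64887275e+02 1.14255107e-01 7.19059721e+01] [[317.32883571   0.         318.6427524 ]
 [  0.         317.32883571 200.29567286]
 [  0.           0.           1.        ]]
{'time_s': 0.15, 'qpos': array([ 7.08195117e+01,  1.83409763e+01,  8.96875215e+01, -2.85318387e-03,
        7.20425249e+01, -1.14920684e+00]), 'qvel': array([ 0.05494084,  0.04629914, -0.1325936 ,  0.03331571,  0.02547558,
        0.06491011]), 'effort': array([ 5.26499207e-04, -4.12768221e+01, -2.32155973e+01,  7.27063743e-02,
        4.33412916e-02, -9.76108163e-05]), 'ee_pos': array([177.91359822, 546.41342469, 213.35514343]), 'ee_rot': array([1.79998712e+02, 7.10628658e-02, 7.19695991e+01]), 'force': array([ 0.74701586, -0.06518821,  0.30039279]), 'torque': array([0.00969421, 0.0311099 , 0.00872994]), 'gripper_width': 91.48705842431106}
```

View pics/scene0.png

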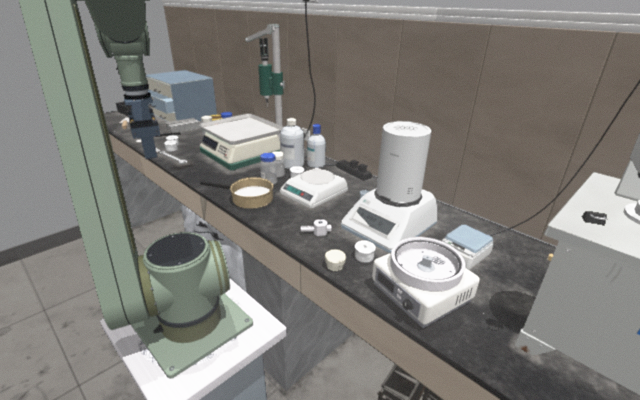

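View pics/side0.png

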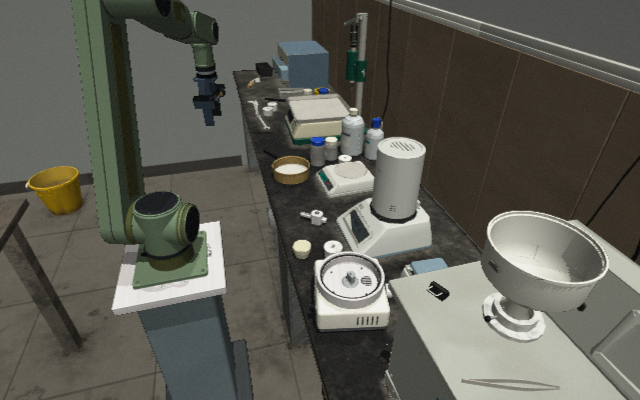

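View pics/wrist0.png

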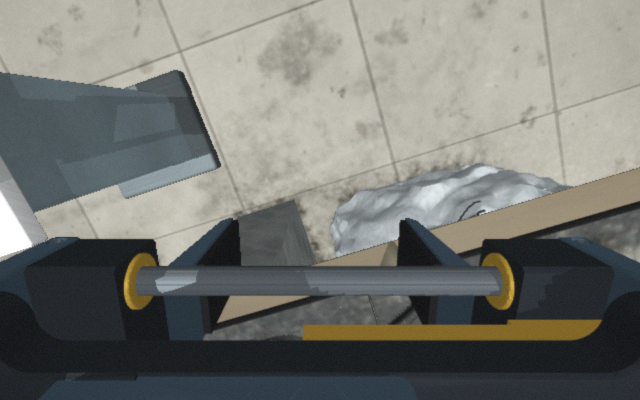

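The scene view shows the nozzle at about (320,228), the cap at (335,260), the tin at (364,252) and the machine chamber at (428,262). The side view has the nozzle at (316,216) and the spindle near (350,277). I'll zoom in.

```bash
python3 - <<'E'
from h import *
a=cv2.imread('pics/scene0.png'); b=cv2.imread('pics/side0.png')
def z(im,x,y,w,h,s): return cv2.resize(im[y:y+h,x:x+w],None,fx=s,fy=s,interpolation=cv2.INTER_CUBIC)
cv2.imwrite('pics/zn.png',np.hstack([z(a,295,210,50,37,8),z(b,292,200,50,37,8)]))
cv2.imwrite('pics/zm.png',np.hstack([z(a,380,230,95,80,4),z(b,310,245,90,80,4)]))
f=dict(np.load('pics/scene0.npz'));g=dict(np.load('pics/side0.npz'))
print(ray(f,(320,222),40),ray(g,(317,212),40),ray(f,(428,262),117),ray(g,(350,276),117))
print('cap',ray(f,(335,257),37),'tin',ray(f,(364,248),38),'jar',ray(f,(267,160),116),ray(g,(317,143),116))
E
```

```text
[477.84477728  60.71293087  40.        ] [479.65005786  57.30098033  40.        ] [ 451.03357868 -325.38424401  117.        ] [ 462.70296716 -325.87476795  117.        ]
cap [383.99420427 -91.47676626  37.        ] tin [ 473.16376597 -121.17160727   38.        ] jar [557.40905026 427.21619403 116.        ] [578.0405632  422.32915964 116.        ]
```

View pics/zn.png

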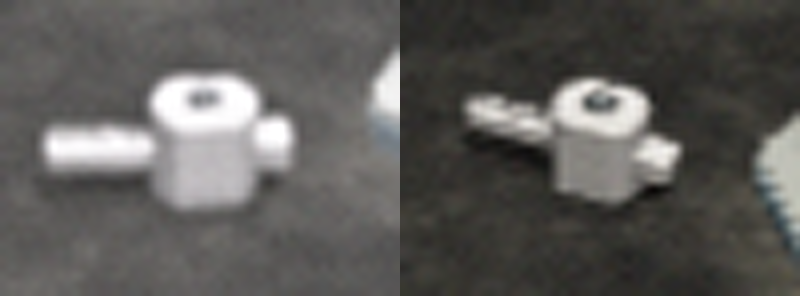

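View pics/zm.png

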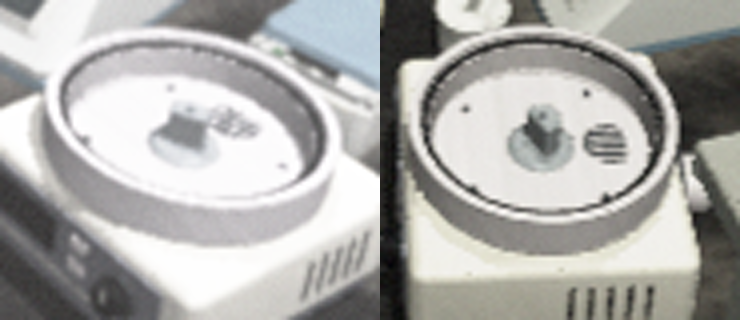

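```bash
python3 - <<'E'
from h import *
from scipy.optimize import least_squares
f=dict(np.load('pics/scene0.npz'));g=dict(np.load('pics/side0.npz'))
def tri(p,q):
    r=least_squares(lambda X:np.r_[proj(f,X)-p,proj(g,X)-q],[470,0,50]); return r.x,abs(r.fun).max()
print('top',tri((320.6,222.1),(317.2,212.9)))
print('armtip',tri((295+48/8,210+131/8),(292+72/8,200+97/8)), ray(f,(295+46/8,210+130/8),24),ray(g,(292+(470-400)/8,200+98/8),24))
print('stub',tri((295+288/8,210+120/8),(292+(675-400)/8,200+148/8)))
print('spindle',tri((426.8,256.8),(351.3,273.3)))
# rim ellipse centre
print('rim',tri((380+190/4,230+125/4),(310+(543-380)/4,245+125/4)))
# ellipse through rim outer from masks is rough; rays:
for nm,F,pts in (('s',f,[(42,105),(338,180),(185,30)]),('g',g,[(30,125),(300,130),(165,30)])):
    o=(380,230) if nm=='s' else (310,245)
    print([ray(F,(o[0]+x/4,o[1]+y/4),117).round(0) for x,y in pts])
E
```

```text
top (array([481.22220028,  60.55175112,  36.18126555]), np.float64(0.6281562876122564))
armtip (array([432.23598299,  98.68250225,  23.04266534]), np.float64(0.9479583994391305)) [433.7585793 102.6927464  24.       ] [429.72671242  91.47129553  24.        ]
stub (array([508.72899968,  40.42854728,  21.88343384]), np.float64(0.7947995976725508))
spindle (array([ 471.73175722, -311.22506872,  111.80275724]), np.float64(0.5955694245046175))
rim (array([ 468.97822449, -315.68481013,  103.99829553]), np.float64(0.039054924873369146))
[array([ 405., -251.,  117.]), array([ 469., -407.,  117.]), array([ 538., -269.,  117.])]
[array([ 383., -305.,  117.]), array([ 546., -354.,  117.]), array([ 495., -245.,  117.])]
```

```bash
python3 - <<'E'
from h import *
f=dict(np.load('pics/scene0.npz'));g=dict(np.load('pics/side0.npz'))
for n,p,zz in [('bal near',(307,204),0),('bal r',(347,190),40),('dev left',(343,232),0),('dev near',(400,245),0),('dev right',(437,205),30)]: print(n,ray(f,p,zz).round())
for n,p,zz in [('bal near',(322,193),0),('dev l',(336,222),30),('dev near',(358,257),0),('cyl bottom',(372,212),60),('cyl left top',(378,150),250)]: print(n,ray(g,p,zz).round())
s=env.state(); T=R.from_euler('xyz',s['ee_rot'],degrees=True).as_matrix()
d=np.array([400,0,260])-s['ee_pos']; print(T.round(3), T.T@d)
E
```

```text
bal near [575. 224.   0.]
bal r [706. 148.  40.]
dev left [534.  11.   0.]
dev near [ 608. -157.    0.]
dev right [ 865. -132.   30.]
bal near [545. 224.   0.]
dev l [530.  -1.  30.]
dev near [ 556. -151.    0.]
cyl bottom [652. -17.  60.]
cyl left top [688.  62. 250.]
[[ 0.31   0.951 -0.   ]
 [ 0.951 -0.31  -0.001]
 [-0.001  0.    -1.   ]] [-450.89735611  380.30805677  -46.07710271]
```

```bash
cat >> h.py <<'E'
def plan(p,yaw,n=1):
    s=env.state(); T=rot(s['ee_rot']); d=np.array(p)-s['ee_pos']
    dy=(yaw-s['ee_rot'][2]+180)%360-180
    print('pos',s['ee_pos'].round(1),s['ee_rot'].round(2),'q6',s['qpos'][5].round(1),'t',round(s['time_s'],2))
    # n straight legs, with yaw turned in steps; print leg shifts in each leg's own axes
    for i in range(n):
        y=np.radians(s['ee_rot'][2]+dy*i/n); w=d/n
        print('leg',i,[round(np.cos(y)*w[0]+np.sin(y)*w[1],1),round(np.sin(y)*w[0]-np.cos(y)*w[1],1),round(-w[2],1)],'rz',round(-np.radians(dy)/n,3))
E
python3 - <<'E'
from h import *
plan([456,79,200],72-100,3)
E
```

```text
pos [177.9 546.4 213.4] [1.800e+02 7.000e-02 7.197e+01] q6 -1.1 t 0.15
leg 0 [np.float64(-119.5), np.float64(136.4), np.float64(4.5)] rz 0.582
leg 1 [np.float64(-24.9), np.float64(179.6), np.float64(4.5)] rz 0.582
leg 2 [np.float64(77.8), np.float64(163.7), np.float64(4.5)] rz 0.582
```

drive_tool --series '[[0,[-24,27,1],[0,0,0.14]],[0,[-48,54,2],[0,0,0.28]],[0,[-72,81,3],[0,0,0.42]],[0,[-96,108,4],[0,0,0.56]],[0,[-120,135,5],[0,0,0.7]]]'

```text
time_s: 0.65
ee_pos: [269.6, 389.4, 208.7]
ee_rot: [180.0, 0.0, 31.6]
force: [1.4, 0.7, -0.0]
gripper_width: 91.5
```

```bash
python3 -c "
from h import *
plan([456,79,200],-47,2)"
```

```text
pos [269.6 389.4 208.7] [1.7999e+02 1.0000e-02 3.1550e+01] q6 22.4 t 0.65
leg 0 [np.float64(-1.8), np.float64(181.0), np.float64(4.4)] rz 0.685
leg 1 [np.float64(113.2), np.float64(141.3), np.float64(4.4)] rz 0.685
```

drive_tool --series '[[0,[0,36,1],[0,0,0.14]],[0,[0,72,2],[0,0,0.28]],[0,[-1,108,3],[0,0,0.42]],[0,[-1,144,4],[0,0,0.56]],[0,[-2,180,4],[0,0,0.7]]]'

```text
time_s: 1.15
ee_pos: [362.9, 235.5, 204.8]
ee_rot: [180.0, 0.0, -8.6]
force: [-0.6, -0.2, 0.3]
gripper_width: 91.3
```

```bash
python3 -c "
from h import *
plan([456,79,200],-128,3)"
```

```text
pos [362.9 235.5 204.8] [ 1.7999e+02  1.0000e-02 -8.5700e+00] q6 40.0 t 1.15
leg 0 [np.float64(38.5), np.float64(47.0), np.float64(1.6)] rz 0.695
leg 1 [np.float64(59.6), np.float64(11.5), np.float64(1.6)] rz 0.695
leg 2 [np.float64(53.1), np.float64(-29.4), np.float64(1.6)] rz 0.695
```

drive_tool --series '[[0,[8,9,0],[0,0,0.14]],[0,[16,18,1],[0,0,0.28]],[0,[24,28,1],[0,0,0.42]],[0,[31,38,2],[0,0,0.56]],[0,[39,47,2],[0,0,0.7]]]'

```text
time_s: 1.65
ee_pos: [394.3, 184.1, 202.7]
ee_rot: [180.0, 0.0, -48.7]
force: [-0.3, -0.7, 0.4]
gripper_width: 91.0
```

drive_tool --series '[[0,[12,2,0],[0,0,0.14]],[0,[24,5,1],[0,0,0.28]],[0,[36,7,1],[0,0,0.42]],[0,[48,9,2],[0,0,0.56]],[0,[60,12,2],[0,0,0.7]]]'

```text
time_s: 2.15
ee_pos: [425.3, 131.5, 200.6]
ee_rot: [180.0, -0.0, -88.8]
force: [0.5, 0.3, -0.2]
gripper_width: 91.1
```

drive_tool --series '[[0,[11,-6,0],[0,0,0.14]],[0,[21,-12,1],[0,0,0.28]],[0,[32,-18,1],[0,0,0.42]],[0,[43,-24,2],[0,0,0.56]],[0,[53,-30,2],[0,0,0.69]]]'

```text
time_s: 2.65
ee_pos: [456.6, 79.3, 198.6]
ee_rot: [180.0, -0.0, -128.3]
force: [0.6, 0.3, 0.7]
gripper_width: 91.2
```

```bash
python3 -c "
from h import *
grab('wrist','w1.png')
plan([456,79,200],-128,1)"
```

```text
pos [457.7  78.2 198.7] [-1.7994e+02 -4.0000e-02 -1.2854e+02] q6 136.9 t 2.7
leg 0 [np.float64(0.4), np.float64(1.8), np.float64(-1.3)] rz -0.009
```

View pics/w1.png

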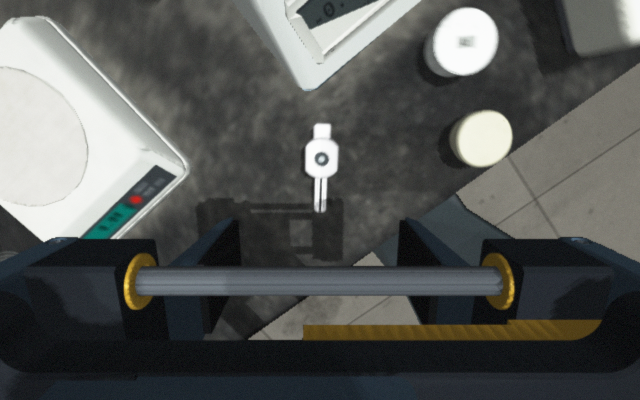

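The wrist view shows the hub's top centre at about (321,158), the arm tip at (320,211) and the stub end at (321,125). The nozzle is almost aligned with the jaws. Next I'll measure it with a mask.

```bash
python3 - <<'E'
from h import *
f=dict(np.load('pics/w1.npz')); im=cv2.imread('pics/w1.png')
m=(im.min(2)>150).astype(np.uint8); n,l,s,c=cv2.connectedComponentsWithStats(m[110:225,290:350]); 
i=1+s[1:,4].argmax(); mm=(l==i); 
for r in range(0,115,4):
    x=np.where(mm[r])[0]
    if len(x): print(r+110,x.min()+290,x.max()+290)
cv2.imwrite('pics/w1z.png',cv2.resize(im[110:225,270:370],None,fx=5,fy=5,interpolation=cv2.INTER_CUBIC))
for nm,p,z in [('top',(321.3,158.5),40),('tip',(320,211),24),('stub',(321.5,125),24)]: print(nm,ray(f,p,z).round(1))
E
```

```text
126 314 330
130 314 330
134 314 330
138 313 329
142 309 334
146 306 337
150 305 337
154 305 337
158 305 337
162 305 337
166 305 337
170 306 336
174 309 332
178 315 326
182 315 326
186 315 326
190 315 326
194 315 326
198 314 325
202 314 325
206 315 325
210 316 324
top [478.9  57.9  40. ]
tip [431.3  97.2  24. ]
stub [504.8  37.   24. ]
```

View pics/w1z.png

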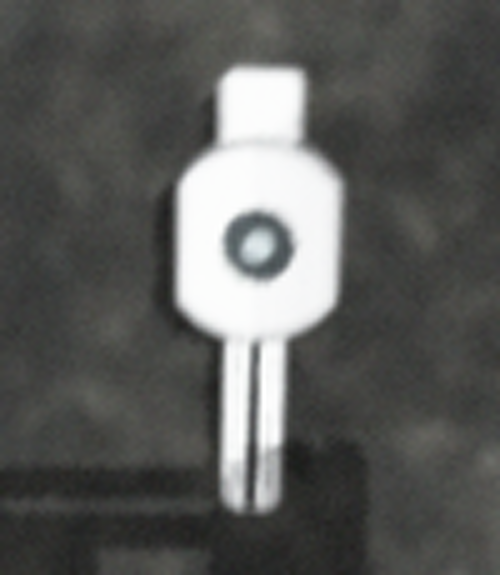

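The hub is at (479,58) and the arm's azimuth is about 140.6°. The two offsets from the hub measure 62 mm and 33 mm, against 63 and 35 given. Now the approach.

```bash
python3 -c "
from h import *
plan([478.9,57.9,7],-129.4,1)"
```

```text
pos [457.7  78.2 198.7] [-1.7994e+02 -4.0000e-02 -1.2854e+02] q6 136.9 t 2.7
leg 0 [np.float64(2.6), np.float64(-29.2), np.float64(191.7)] rz 0.015
```

drive_tool --series '[[0,[1,-15,20],[0,0,0.01]],[0,[3,-29,50],[0,0,0.015]],[0,[3,-29,90],[0,0,0.015]],[0,[3,-29,125],[0,0,0.015]],[0,[3,-29,125],[0,0,0.015]]]'

```text
time_s: 3.2
ee_pos: [473.7, 59.4, 70.1]
ee_rot: [179.6, -0.4, -128.8]
force: [-1.1, -1.2, 0.9]
gripper_width: 91.3
```

```bash
python3 -c "
from h import *
grab('wrist','w2.png')
plan([478.9,57.9,7],-129.4,1)"
```

```text
pos [476.   59.6  72.5] [ 179.78   -0.2  -128.77] q6 134.5 t 3.25
leg 0 [np.float64(-0.5), np.float64(-3.4), np.float64(65.5)] rz 0.011
```

View pics/w2.png

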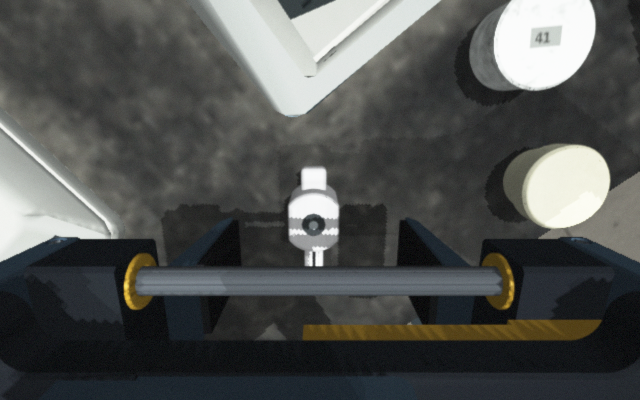

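The hub is now at about (313,222), centred between the fingers to within about 4 mm. Next I'll let the arm settle, re-measure and go down.

drive_tool --series '[[0,[0,-1,5],[0,0,0]],[0,[0,-1,10],[0,0,0]],[0,[0,-1,10],[0,0,0]],[0,[0,-1,10],[0,0,0]],[0,[0,-1,10],[0,0,0]]]'

```text
time_s: 3.75
ee_pos: [478.9, 59.0, 64.6]
ee_rot: [-179.9, 0.1, -128.9]
force: [0.5, -0.4, -0.5]
gripper_width: 91.1
```

```bash
python3 -c "
from h import *
f=grab('wrist','w3.png')
im=cv2.cvtColor(f['image'],cv2.COLOR_RGB2BGR)
cv2.imwrite('pics/w3z.png',cv2.resize(im[140:290,240:400],None,fx=4,fy=4))
plan([478.9,57.9,7],-129.4,1)"
```

```text
pos [478.8  59.   64.4] [-1.7996e+02  5.0000e-02 -1.2885e+02] q6 134.5 t 3.8
leg 0 [np.float64(0.8), np.float64(-0.8), np.float64(57.4)] rz 0.01
```

View pics/w3z.png

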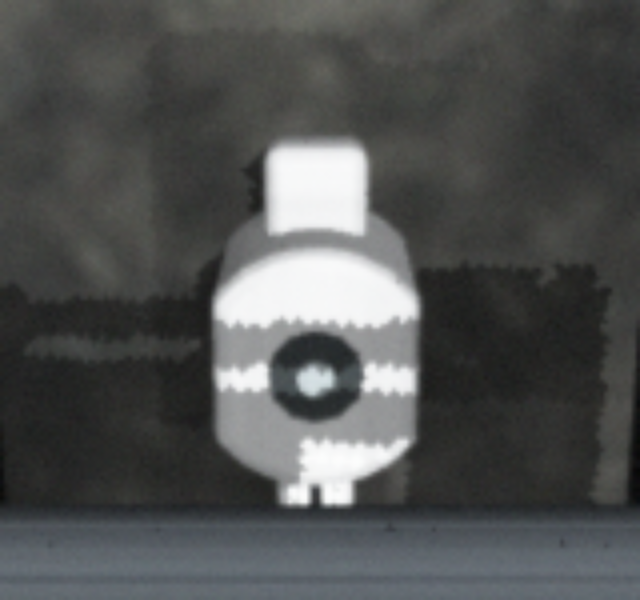

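The hub now sits at column 319, between the pads. I'll go down and grip.

drive_tool --series '[[0,[1,-1,15],[0,0,0.01]],[0,[1,-1,30],[0,0,0.01]],[0,[1,-1,45],[0,0,0.01]],[0,[1,-1,57],[0,0,0.01]],[0,[1,-1,57],[0,0,0.01]]]'

```text
time_s: 4.3
ee_pos: [477.6, 57.5, 5.9]
ee_rot: [179.9, -0.1, -129.4]
force: [0.1, -0.2, -0.5]
gripper_width: 91.3
```

drive_tool --series '[[1,[0,0,0],[0,0,0]],[1,[0,0,0],[0,0,0]],[1,[0,0,0],[0,0,0]],[1,[0,0,0],[0,0,0]],[1,[0,0,0],[0,0,0]]]' --squeeze 25

```text
time_s: 4.8
ee_pos: [478.9, 57.6, 7.3]
ee_rot: [-180.0, 0.0, -129.4]
force: [-0.4, -0.3, -0.2]
gripper_width: 54.2
```

drive_tool --series '[[1,[0,0,0],[0,0,0]],[1,[0,0,0],[0,0,0]],[1,[0,0,0],[0,0,0]],[1,[0,0,0],[0,0,0]],[1,[0,0,0],[0,0,0]]]'

```text
time_s: 5.3
ee_pos: [478.8, 57.6, 7.0]
ee_rot: [-180.0, 0.0, -129.4]
force: [0.1, -0.5, 0.4]
gripper_width: 34.2
```

The width of 34.2 mm matches the flats, so the nozzle is gripped. Lifting.

drive_tool --series '[[1,[0,0,-20],[0,0,0]],[1,[0,0,-65],[0,0,0]],[1,[0,0,-110],[0,0,0]],[1,[0,0,-155],[0,0,0]],[1,[0,0,-185],[0,0,0]]]'

```text
time_s: 5.8
ee_pos: [479.2, 57.6, 194.9]
ee_rot: [-179.9, 0.1, -129.4]
force: [0.1, -0.1, -2.1]
gripper_width: 34.2
```

```bash
python3 -c "
from h import *
grab('side','s4.png')
plan([403,-339,190],-70,2)
plan([403,-339,190],-70,3)"
```

```text
pos [481.8  57.8 199. ] [-179.53    0.46 -129.43] q6 134.9 t 5.85
leg 0 [np.float64(178.3), np.float64(-95.6), np.float64(4.5)] rz -0.519
leg 1 [np.float64(202.2), np.float64(5.3), np.float64(4.5)] rz -0.519
pos [481.8  57.8 199. ] [-179.53    0.46 -129.43] q6 134.9 t 5.85
leg 0 [np.float64(118.8), np.float64(-63.7), np.float64(3.0)] rz -0.346
leg 1 [np.float64(133.4), np.float64(-19.7), np.float64(3.0)] rz -0.346
leg 2 [np.float64(132.2), np.float64(26.7), np.float64(3.0)] rz -0.346
```

drive_tool --series '[[1,[15,-8,0],[0,0,-0.05]],[1,[40,-21,0],[0,0,-0.12]],[1,[66,-35,0],[0,0,-0.2]],[1,[92,-49,0],[0,0,-0.27]],[1,[119,-64,0],[0,0,-0.346]]]'

```text
time_s: 6.35
ee_pos: [451.5, -75.9, 191.2]
ee_rot: [179.9, -0.0, -109.4]
force: [1.2, -0.1, -1.7]
gripper_width: 33.8
```

drive_tool --series '[[1,[27,-4,0],[0,0,-0.07]],[1,[54,-8,0],[0,0,-0.14]],[1,[80,-12,0],[0,0,-0.21]],[1,[107,-16,0],[0,0,-0.28]],[1,[133,-20,0],[0,0,-0.346]]]'

```text
time_s: 6.85
ee_pos: [425.8, -207.9, 191.2]
ee_rot: [179.9, 0.0, -89.6]
force: [-0.3, 0.5, -1.4]
gripper_width: 34.1
```

drive_tool --series '[[1,[30,6,0],[0,0,-0.07]],[1,[60,12,0],[0,0,-0.14]],[1,[90,18,0],[0,0,-0.21]],[1,[115,23,0],[0,0,-0.28]],[1,[132,27,0],[0,0,-0.346]]]'

```text
time_s: 7.35
ee_pos: [399.3, -340.5, 190.9]
ee_rot: [179.9, 0.1, -69.9]
force: [0.2, -0.5, -1.5]
gripper_width: 34.2
```

```bash
python3 -c "
from h import *
grab('wrist','w5.png')
plan([403,-339,150],-70,1)"
```

```text
pos [ 399.  -342.6  190.9] [ 1.7988e+02 -5.0000e-02 -6.9810e+01] q6 28.0 t 7.4
leg 0 [np.float64(-2.0), np.float64(-5.0), np.float64(40.9)] rz 0.003
```

View pics/w5.png

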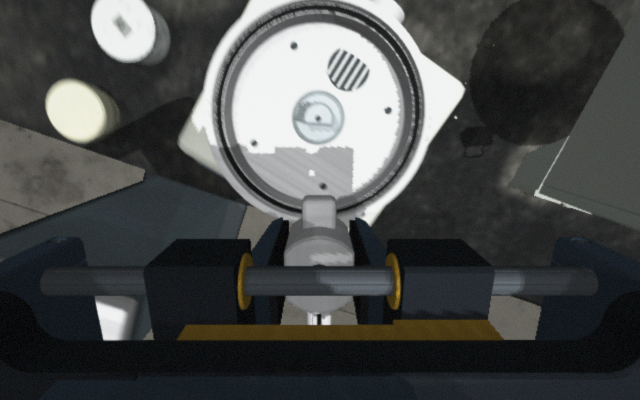

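The spindle is seen from straight above at about (317,117), and its flat side appears to face down in the picture, towards the tool. Zooming in.

```bash
python3 -c "
from h import *
im=cv2.imread('pics/w5.png')
a=im[82:152,282:352]; a=cv2.convertScaleAbs(a,alpha=2.0,beta=-250)
cv2.imwrite('pics/w5z.png',cv2.resize(a,None,fx=8,fy=8,interpolation=cv2.INTER_CUBIC))
m=im.min(2); print(m[82:152:3,282:352:3])
"
```

```text
[[241 242 242 242 241 241 241 242 242 241 240 242 242 242 243 242 238  90
   91 213 166  90 214 159]
 [242 242 242 242 243 242 240 241 241 243 241 242 242 242 242 242 242 212
  139 203  88 179 205  86]
 [243 242 243 242 243 242 242 242 242 241 240 239 240 240 241 242 243 241
  227 141  84 186 125 132]
 [241 242 242 241 242 242 243 241 234 222 202 194 183 187 201 225 240 242
  242 241 230 202 196 210]
 [242 242 242 242 243 242 239 223 191 169 180 196 200 193 183 166 172 231
  242 242 242 243 242 242]
 [242 242 242 242 241 240 211 166 185 206 222 223 226 228 226 211 184 169
  219 242 242 242 243 242]
 [243 241 240 242 242 215 163 189 199 218 224 213 219 223 227 228 224 190
  170 233 243 242 241 242]
 [241 242 242 242 229 169 152 162 165 151 179 184 189 188 199 225 227 227
  189 173 241 242 242 243]
 [243 243 243 242 202 165 136 138 146 174 207 218 224 224 207 175 223 227
  220 183 211 243 242 243]
 [242 243 242 235 166 168 135 126 170 213 225 227 228 226 223 219 177 222
  227 192 177 242 242 242]
 [243 242 242 229 160 159 137 138 195 226 224 228 226 223 224 224 191 211
  225 205 174 23
[... 624 characters left out ...]
43 243 243 242 161 156 209 218 217 217 218 220 220 223 224 217 209
  176 207 242 242 242 243]
 [243 243 243 243 243 240 143 147 202 219 219 218 217 220 219 221 206 176
  195 235 242 243 244 243]
 [242 243 243 243 244 243 240 165 148 173 198 210 207 204 196 176 165 203
  234 242 241 243 243 243]
 [243 243 243 242 242 243 242 242 221 160 153 159 162 163 165 193 219 237
  242 244 243 242 243 243]
 [241 241 241 240 241 239 242 242 242 242 236 227 221 226 219 238 226 239
  240 238 242 232 240 243]
 [182 179 179 177 184 180 186 218 238 243 242 242 233 178 173 171 173 170
  179 173 178 190 167 197]
 [174 178 180 177 178 171 179 176 220 241 242 237 178 171 170 171 172 173
  171 172 175 173 175 167]]
```

View pics/w5z.png

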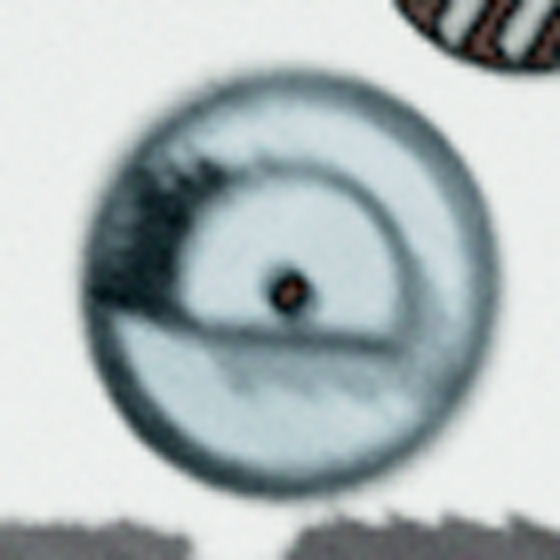

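```bash
cat > flat.py <<'E'
from h import *
def flat(fn,c0,rows):
    f=dict(np.load(f'pics/{fn}.npz')); g=f['image'].astype(float).min(2)
    pts=[]
    for c in c0:
        r=np.arange(*rows); v=g[rows[0]:rows[1],c]; i=v.argmin()
        if 0<i<len(v)-1:
            a,b,d=v[i-1:i+2]; pts.append((c,r[i]+0.5*(a-d)/(a-2*b+d)))
    pts=np.array(pts); k=np.polyfit(pts[:,0],pts[:,1],1); res=pts[:,1]-np.polyval(k,pts[:,0])
    pts=pts[abs(res)<1]; k=np.polyfit(pts[:,0],pts[:,1],1); print(pts.round(1).tolist(),k)
    A=ray(f,(c0[0],np.polyval(k,c0[0])),116);B=ray(f,(c0[-1],np.polyval(k,c0[-1])),116)
    d=B-A; n=np.degrees(np.arctan2(d[1],d[0])); print('flat line az',n,'normals',n+90,n-90, A,B)
E
python3 - <<'E'
from flat import *
flat('w5',list(range(307,331)),(121,128))
f=dict(np.load('pics/w5.npz'))
print(ray(f,(317.8,118),117), ray(f,(282+290/8-.5,82+283/8-.5),93))
s=env.state();print(s['ee_pos'],s['ee_rot'])
E
```

```text
[[307.0, 123.1], [308.0, 123.3], [309.0, 123.4], [310.0, 123.6], [311.0, 123.7], [312.0, 123.4], [313.0, 123.7], [314.0, 123.8], [315.0, 124.0], [316.0, 124.0], [320.0, 124.0], [321.0, 124.2], [322.0, 124.2], [323.0, 124.3], [324.0, 124.4], [325.0, 124.4], [326.0, 124.5], [327.0, 124.7], [328.0, 124.9], [329.0, 124.9], [330.0, 124.9]] [7.01379356e-02 1.01717362e+02]
flat line az -73.82725094201768 normals 16.172749057982315 -163.82725094201768 [ 460.17062428 -309.94257665  116.        ] [ 464.98437503 -326.54107814  116.        ]
[ 466.53695916 -316.23747409  117.        ] [ 467.07197506 -315.91032428   93.        ]
[ 398.97552838 -342.57526222  190.8937247 ] [ 1.79877515e+02 -5.03963472e-02 -6.98061243e+01]
```

```bash
python3 - <<'E'
from h import *
f=dict(np.load('pics/w3.npz'))
# w3: hub top extents in y: rows zoom 248(back edge) .. 487(front)
print('w3 hub',ray(f,(240+316/4-.4,140+(248+487)/8-.4),40), 'stub', ray(f,(240+317/4-.4,140+140/4-.4),24))
f=dict(np.load('pics/w5.npz'));im=cv2.imread('pics/w5.png')
cv2.imwrite('pics/w5n.png',cv2.resize(im[185:325,260:380],None,fx=5,fy=5,interpolation=cv2.INTER_CUBIC))
t=np.array([398.98,-342.58,190.9]);y=np.radians(-69.81)
tx=np.array([np.cos(y),np.sin(y),0]);ty=np.array([np.sin(y),-np.cos(y),0])
for r in (194,196,198):
    q=ray(f,(319,r),t[2]+17)-t; print(r,q@tx,q@ty)
E
```

```text
w3 hub [479.84878742  58.32767254  40.        ] stub [506.67556482  36.47263384  24.        ]
194 -0.5934203088161494 -37.0531371648693
196 -0.5951854498815297 -36.029364302319976
198 -0.5969566205830502 -35.00209428141368
```

View pics/w5n.png

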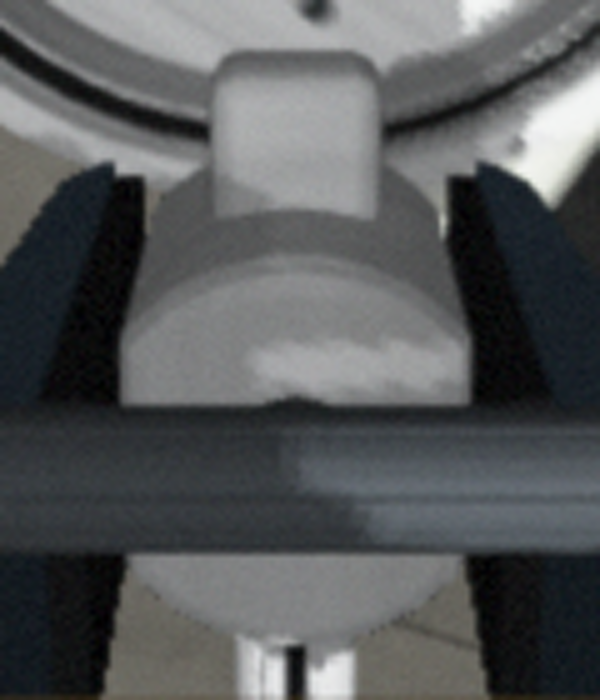

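```bash
python3 -c "
from h import *
plan([467,-316.4,135],-73.8,1)"
```

```text
pos [ 399.  -342.6  190.9] [ 1.7988e+02 -5.0000e-02 -6.9810e+01] q6 28.0 t 7.4
leg 0 [np.float64(-1.1), np.float64(-72.9), np.float64(55.9)] rz 0.07
```

drive_tool --series '[[1,[0,-25,0],[0,0,0.03]],[1,[-1,-50,10],[0,0,0.07]],[1,[-1,-73,25],[0,0,0.07]],[1,[-1,-73,45],[0,0,0.07]],[1,[-1,-73,56],[0,0,0.07]]]'

```text
time_s: 7.9
ee_pos: [467.7, -311.7, 133.5]
ee_rot: [179.8, 0.2, -73.9]
force: [-0.6, -0.1, -1.4]
gripper_width: 33.9
```

drive_tool --series '[[1,[0,0,0],[0,0,0]],[1,[0,0,0],[0,0,0]],[1,[0,0,0],[0,0,0]],[1,[0,0,0],[0,0,0]],[1,[0,0,0],[0,0,0]]]'

```text
time_s: 8.4
ee_pos: [468.6, -313.5, 136.7]
ee_rot: [-179.9, -0.1, -74.0]
force: [-0.1, -0.4, -1.6]
gripper_width: 33.9
```

```bash
python3 -c "
from h import *
grab('wrist','w6.png')
a=grab('scene','s6.png')['image'];b=grab('side','d6.png')['image']
cv2.imwrite('pics/z6.png',np.hstack([cv2.resize(x,None,fx=4,fy=4,interpolation=cv2.INTER_CUBIC) for x in (a[190:310,380:480,::-1],b[205:325,305:405,::-1])]))
plan([467,-316.4,120],-73.8,1);print(env.state()['force'])"
```

```text
pos [ 468.5 -313.3  136.2] [-1.7998e+02 -2.0000e-02 -7.3980e+01] q6 39.0 t 8.55
leg 0 [np.float64(2.6), np.float64(2.3), np.float64(16.2)] rz -0.003
[ 0.72451109  0.21026673 -2.17007335]
```

View pics/z6.png

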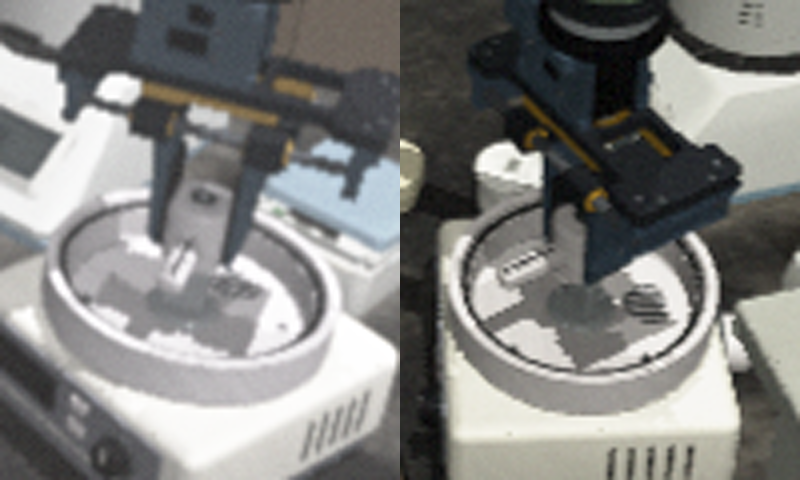

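View pics/w6.png

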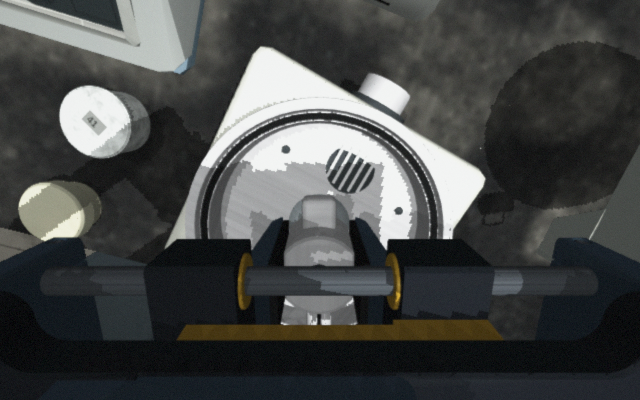

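```bash
python3 - <<'E'
from h import *
def off(n,p,e):
    f=dict(np.load(f'pics/{n}.npz')); print(n,(rot(e).T@(f['origin']-np.array(p))).round(2),(R.from_matrix(rot(e).T@rot(f['orientation'])).as_euler('xyz',degrees=True)).round(2))
off('wrist0',[178.038,546.759,213.976],[180,0,71.964])
off('w3',[478.9,59,64.6],[-179.9,.1,-128.9])
off('w5',[399.3,-340.5,190.9],[179.9,.1,-69.9])
off('w5',[398.98,-342.58,190.9],[179.88,-.05,-69.81])
off('w6',[468.5,-313.4,136.4],[180,0,-74])
# chamber rim & known features in w6: small holes
E
```

```text
wrist0 [  -0.62  -72.33 -168.94] [-15.11  -0.11   0.06]
w3 [  -0.22  -74.77 -169.6 ] [-1.516e+01  7.000e-02  1.000e-02]
w5 [   0.87  -73.96 -169.79] [-15.09   0.05   0.03]
w5 [  -0.41  -74.91 -169.81] [-15.07  -0.1    0.12]
w6 [   0.89  -74.05 -170.02] [-15.08   0.08   0.05]
```

I'll back off along the tool's y axis and re-measure the spindle with the arm settled, since the earlier view was taken before it had settled.

drive_tool --series '[[1,[1,15,-10],[0,0,0]],[1,[2,40,-14],[0,0,0]],[1,[3,65,-14],[0,0,0]],[1,[3,74,-14],[0,0,0]],[1,[3,74,-14],[0,0,0]]]'

```text
time_s: 9.05
ee_pos: [396.9, -336.9, 150.5]
ee_rot: [-180.0, -0.0, -74.1]
force: [0.8, -0.3, -1.0]
gripper_width: 34.5
```

drive_tool --series '[[1,[0,0,0],[0,0,0]],[1,[0,0,0],[0,0,0]],[1,[0,0,0],[0,0,0]],[1,[0,0,0],[0,0,0]],[1,[0,0,0],[0,0,0]]]'

```text
time_s: 9.55
ee_pos: [398.5, -336.3, 149.8]
ee_rot: [180.0, 0.0, -73.9]
force: [0.8, 0.2, -1.4]
gripper_width: 34.0
```

```bash
python3 -c "
from h import *
s=env.state();print(s['ee_pos'],s['ee_rot'])
im=grab('wrist','w7.png')['image'][:,:,::-1]
s=env.state();print(s['ee_pos'],s['ee_rot'])
a=im[70:150,275:365]; a=cv2.convertScaleAbs(a,alpha=2.0,beta=-250)
cv2.imwrite('pics/w7z.png',np.vstack([cv2.resize(a,None,fx=6,fy=6,interpolation=cv2.INTER_CUBIC)]))
"
```

```text
[ 398.49384706 -336.29998788  149.75553857] [ 1.79997345e+02  1.37903852e-02 -7.39325951e+01]
[ 398.38977664 -336.32254303  149.78426409] [ 1.79999426e+02  1.52301934e-02 -7.39463241e+01]
```

View pics/w7z.png

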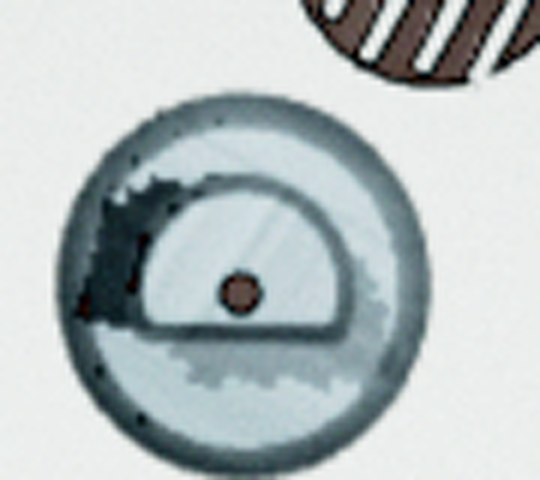

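View pics/w7.png

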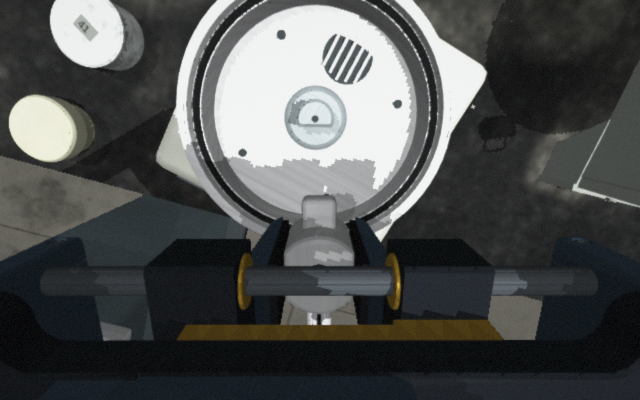

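The flat is level in the picture, so the yaw matches. The spindle's centre hole is at about (314.8,118.4).

```bash
python3 - <<'E'
from flat import *
flat('w7',list(range(300,332)),(121,130))
f=dict(np.load('pics/w7.npz'))
t=np.array([398.45,-336.3,149.77]);T=rot([180,0,-73.93])
for nm,p,z in [('spindle',(314.75,118.4),117),('shoulder',(275+243/6-.5,70+285/6-.5),93),('stub top edge',(318.8,199.5),t[2]+17)]:
    q=ray(f,p,z); print(nm,q,(T.T@(q-t)).round(2))
im=cv2.imread('pics/w7.png'); cv2.imwrite('pics/w7n.png',cv2.resize(im[185:270,260:380],None,fx=6,fy=6,interpolation=cv2.INTER_CUBIC))
E
```

```text
[[300.0, 124.3], [301.0, 124.8], [302.0, 124.9], [303.0, 124.8], [304.0, 125.1], [305.0, 125.1], [306.0, 125.1], [307.0, 124.9], [308.0, 124.9], [309.0, 125.0], [310.0, 125.0], [311.0, 125.0], [312.0, 125.2], [317.0, 125.2], [318.0, 125.3], [319.0, 125.2], [320.0, 125.1], [321.0, 125.2], [322.0, 125.3], [323.0, 125.2], [324.0, 125.2], [325.0, 125.5], [326.0, 125.6], [327.0, 125.3], [328.0, 125.6], [329.0, 125.4], [330.0, 125.2], [331.0, 124.5]] [1.69699541e-02 1.19749949e+02]
flat line az -74.93971632222159 normals 15.060283677778415 -164.93971632222159 [ 460.82718686 -307.30526716  116.        ] [ 465.8554783  -325.99243735  116.        ]
spindle [ 467.12462535 -315.10014122  117.        ] [ -1.36 -71.86  32.77]
shoulder [ 467.7280223  -314.81447319   93.        ] [ -1.47 -72.52  56.77]
stub top edge [ 430.75932774 -328.11309223  166.77      ] [  1.08 -33.31 -17.  ]
```

View pics/w7n.png

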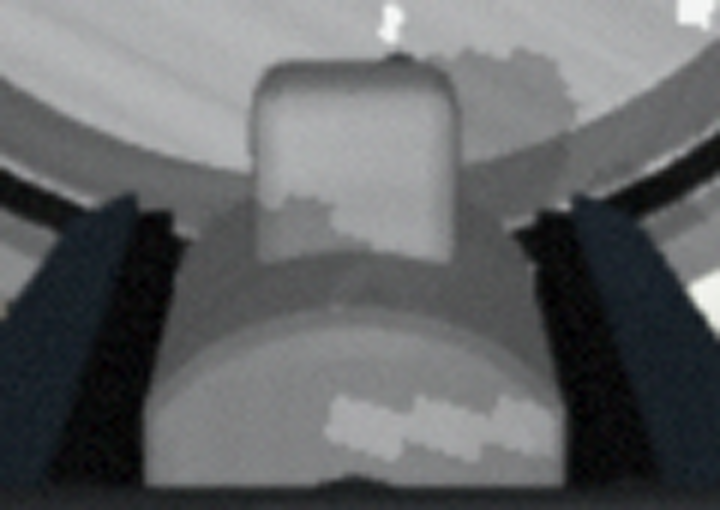

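drive_tool --series '[[1,[-1,-20,0],[0,0,0.01]],[1,[-2,-45,2],[0,0,0.01]],[1,[-2,-65,8],[0,0,0.01]],[1,[-2,-73,14],[0,0,0.01]],[1,[-2,-73,16],[0,0,0.01]]]'

```text
time_s: 10.1
ee_pos: [468.0, -313.7, 132.6]
ee_rot: [179.9, 0.1, -74.4]
force: [-0.4, 0.9, -1.2]
gripper_width: 34.2
```

drive_tool --series '[[1,[0,0,0],[0,0,0]],[1,[0,0,0],[0,0,0]],[1,[0,0,2],[0,0,0]],[1,[0,0,4],[0,0,0]],[1,[0,0,6],[0,0,0]]]' --squeeze 15

```text
time_s: 10.6
ee_pos: [467.5, -314.6, 127.9]
ee_rot: [-180.0, -0.0, -74.6]
force: [-0.7, 0.3, -1.6]
gripper_width: 34.6
```

drive_tool --series '[[1,[0,0,1],[0,0,0]],[1,[0,0,2],[0,0,0]],[1,[0,0,3],[0,0,0]],[1,[0,0,4],[0,0,0]],[1,[0,0,5],[0,0,0]]]'

```text
time_s: 11.1
ee_pos: [467.8, -314.3, 122.8]
ee_rot: [-180.0, 0.0, -74.5]
force: [-0.4, -0.4, -1.5]
gripper_width: 34.2
```

drive_tool --series '[[1,[0,0,1],[0,0,0]],[1,[0,0,2],[0,0,0]],[1,[0,0,3],[0,0,0]],[1,[0,0,3],[0,0,0]],[1,[0,0,3],[0,0,0]]]'

```text
time_s: 11.6
ee_pos: [467.9, -314.2, 119.9]
ee_rot: [-180.0, 0.0, -74.5]
force: [0.8, -0.4, -2.3]
gripper_width: 34.4
```

The underside should be at about 113, below the spindle end at 117, with no contact force. It is engaging, so I'll continue.

drive_tool --series '[[1,[0,0,1],[0,0,0]],[1,[0,0,2],[0,0,0]],[1,[0,0,3],[0,0,0]],[1,[0,0,4],[0,0,0]],[1,[0,0,5],[0,0,0]]]'

```text
time_s: 12.1
ee_pos: [467.9, -314.3, 114.9]
ee_rot: [-180.0, 0.0, -74.5]
force: [1.8, 2.2, -0.1]
gripper_width: 34.5
```

drive_tool --series '[[1,[0,0,1],[0,0,0]],[1,[0,0,2],[0,0,0]],[1,[0,0,3],[0,0,0]],[1,[0,0,4],[0,0,0]],[1,[0,0,5],[0,0,0]]]'

```text
time_s: 12.6
ee_pos: [467.9, -314.3, 109.9]
ee_rot: [-180.0, 0.0, -74.5]
force: [1.2, 2.4, -0.5]
gripper_width: 34.8
```

drive_tool --series '[[1,[0,0,1],[0,0,0]],[1,[0,0,2],[0,0,0]],[1,[0,0,3],[0,0,0]],[1,[0,0,4],[0,0,0]],[1,[0,0,5],[0,0,0]]]'

```text
time_s: 13.1
ee_pos: [467.9, -314.3, 104.9]
ee_rot: [-180.0, 0.0, -74.5]
force: [2.1, 2.6, -0.2]
gripper_width: 34.8
```

drive_tool --series '[[1,[0,0,1],[0,0,0]],[1,[0,0,2],[0,0,0]],[1,[0,0,3],[0,0,0]],[1,[0,0,3],[0,0,0]],[1,[0,0,3],[0,0,0]]]'

```text
time_s: 13.6
ee_pos: [467.9, -314.3, 101.8]
ee_rot: [-180.0, 0.0, -74.5]
force: [3.7, 2.9, -1.3]
gripper_width: 34.5
```

drive_tool --series '[[1,[0,0,0.5],[0,0,0]],[1,[0,0,1],[0,0,0]],[1,[0,0,1.5],[0,0,0]],[1,[0,0,2],[0,0,0]],[1,[0,0,2],[0,0,0]]]'

```text
time_s: 14.1
ee_pos: [467.9, -314.3, 100.1]
ee_rot: [-180.0, 0.0, -74.5]
force: [3.1, 3.9, 0.9]
gripper_width: 34.3
```

drive_tool --series '[[1,[0,0,0.3],[0,0,0]],[1,[0,0,0.6],[0,0,0]],[1,[0,0,0.9],[0,0,0]],[1,[0,0,1],[0,0,0]],[1,[0,0,1],[0,0,0]]]'

```text
time_s: 14.6
ee_pos: [468.0, -314.3, 100.0]
ee_rot: [-180.0, -0.0, -74.5]
force: [2.1, 5.1, 5.3]
gripper_width: 34.3
```

It stopped at 100.0, the expected home height, with the vertical force just rising. I'll release with a partial opening.

drive_tool --series '[[0.45,[0,0,0],[0,0,0]],[0.45,[0,0,0],[0,0,0]],[0.45,[0,0,0],[0,0,0]],[0.45,[0,0,0],[0,0,0]],[0.45,[0,0,0],[0,0,0]]]'

```text
time_s: 15.1
ee_pos: [467.5, -314.6, 98.7]
ee_rot: [180.0, 0.0, -74.5]
force: [0.2, 0.1, -0.0]
gripper_width: 50.1
```

drive_tool --series '[[0.45,[0,0,-2],[0,0,0]],[0.45,[0,0,-10],[0,0,0]],[0.45,[0,0,-25],[0,0,0]],[0.45,[0,0,-50],[0,0,0]],[0.45,[0,0,-70],[0,0,0]]]'

```text
time_s: 15.6
ee_pos: [468.0, -314.6, 170.7]
ee_rot: [-180.0, -0.1, -74.5]
force: [0.3, -0.2, -0.2]
gripper_width: 49.7
```

drive_tool --series '[[0.45,[0,20,0],[0,0,0]],[0.45,[0,50,0],[0,0,0]],[0.45,[0,80,0],[0,0,0]],[0.45,[0,80,0],[0,0,0]],[0.45,[0,80,0],[0,0,0]]]'

```text
time_s: 16.1
ee_pos: [389.5, -335.8, 168.7]
ee_rot: [180.0, 0.0, -74.6]
force: [0.3, 0.3, 0.8]
gripper_width: 50.4
```

```bash
python3 -c "
from h import *
im=grab('wrist','w9.png')['image'][:,:,::-1]
a=grab('scene','s9.png')['image'];b=grab('side','d9.png')['image']
cv2.imwrite('pics/z9.png',np.hstack([cv2.resize(x,None,fx=4,fy=4,interpolation=cv2.INTER_CUBIC) for x in (a[205:325,380:480,::-1],b[215:335,305:405,::-1])]))
print(env.state()['force'])"
```

```text
[ 0.15829701 -0.51435279  0.4337909 ]
```

View pics/z9.png

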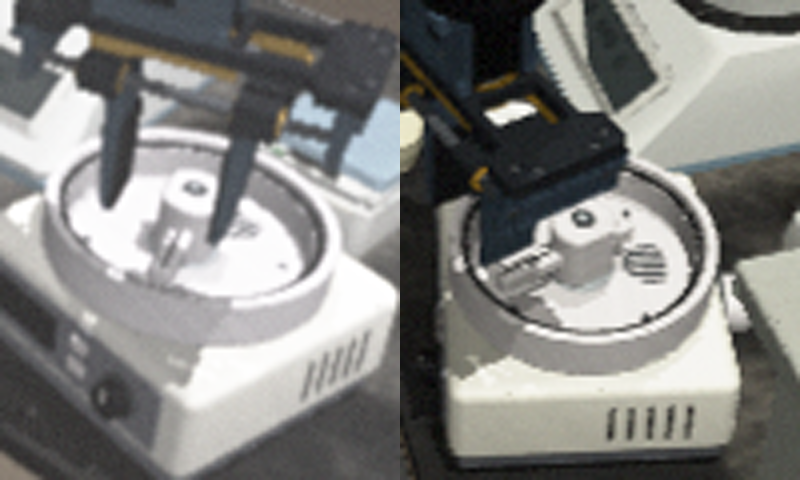

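View pics/w9.png

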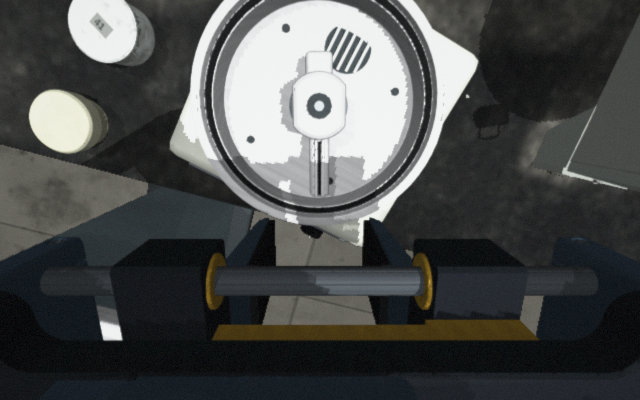

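The wrist view shows the hub centred at about (318,105), with the arm along the spindle's flat direction. I'll do one height check from the hub's apparent width, then move clear.

drive_tool --series '[[0.45,[0,10,-20],[0,0,0]],[0.45,[0,10,-40],[0,0,0]],[0.45,[0,10,-40],[0,0,0]],[0.45,[0,10,-40],[0,0,0]],[0.45,[0,10,-40],[0,0,0]]]'

```text
time_s: 16.75
ee_pos: [380.9, -337.8, 207.7]
ee_rot: [179.9, 0.1, -74.5]
force: [-0.0, 0.7, 0.0]
gripper_width: 50.2
```

```bash
python3 -c "
from h import *
f=dict(np.load('pics/w9.npz'));im=cv2.imread('pics/w9.png')
cv2.imwrite('pics/w9z.png',cv2.resize(im[40:205,260:380],None,fx=4,fy=4,interpolation=cv2.INTER_CUBIC))
g=grab('wrist','w10.png');cv2.imwrite('pics/w10z.png',cv2.resize(g['image'][30:190,260:380,::-1],None,fx=4,fy=4,interpolation=cv2.INTER_CUBIC))
for z in (133,157):
  print(z,[np.linalg.norm(ray(f,(260+a/4,105),z)-ray(f,(260+b/4,105),z)) for a,b in ((128,344),)])
"
```

```text
133 [np.float64(33.489348370774195)]
157 [np.float64(29.57634371515579)]
```

View pics/w9z.png

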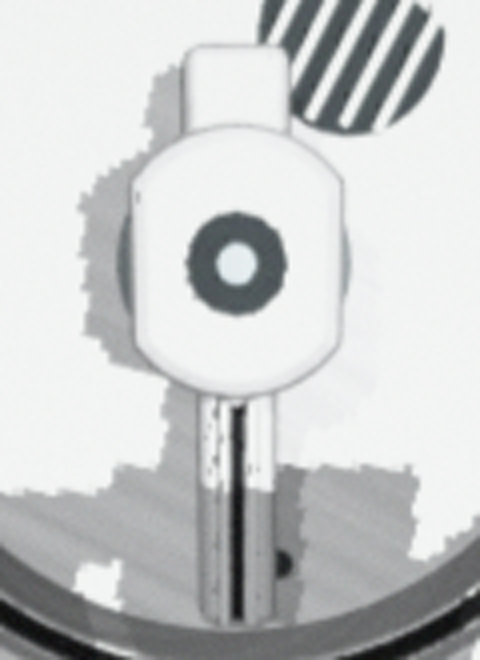

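The hub's flats measure 33 mm across if its top is at z=133 (home), and only 29 mm if it were 24 mm up. The true width is 34 mm, so the nozzle is home. Handing in.

```bash
python3 -c "
from h import *
print(env.job_done()); print(env.state()['time_s'])"
```

```text
the job is handed in; nothing more can be done
None
the job is handed in; nothing more can be done
```

The nozzle is on the drive spindle, slid down to the shoulder and released, and I handed the job in at about 17 s of the 67 s allowed. I gripped it by its two flats and measured the spindle's flat from above at about 195–196° in the world frame. After turning the nozzle's arm to match, I lowered it.

**Seating:** It slid on with no more than about 5 N at the wrist. It stopped with the tool point at z = 100.0 mm, which is where the underside meets the shoulder (93 mm plus my 7 mm grip offset).

**Final pictures:** After release it stood upright and centred. The hub flats measured about 33 mm across if the nozzle is home, but only 29 mm if it were still up on the spindle's end. The true width is 34 mm, so it is home. The arm was clear, with about zero force.

**Disagreements:** My two spindle measurements differed by about 1.3 mm and 1°, so I aimed between them. There was a light sideways contact of about 2–5 N while it slid on, which disappeared on release. I did not measure the cap, tin or jar again; the arm never went near them, and the cap and tin looked in place in the last wrist picture.

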